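Ease the spring flap of the tall slide bin shut

TASK

Two waste bins for used glass slides stand open on the trolley. Shut the flap of the tall, narrow bin: take it by its tab and ease it down all the way, never letting its spring slam it, then let go once it lies fully shut. Leave the flap of the low, wide bin standing open.

Things in the scene. Friction and masses are not known exactly. Their poses are not given: they have to be found in the camera images.
- tall_flap (a joint): Flap angle (rad) of the tall narrow bin: white plastic box 88 wide x 110 deep x 135 mm high, fast to the trolley. 0 = shut, level on the rim; 2.10 = fully open, leaning back 30 degrees past upright, as it starts. Its weight keeps it open while it leans back; tipped forward past about 1.75, spring and weight pull it shut (about 1 N at the tab near shut) and it slams unless held back.
- tall_tab (a point): Grip point in the grey tab of that flap. Flap: grey plate 86 wide, 5 thick, free edge 106 mm from the hinge axis; the tab sticks out 45 mm from the middle of that edge in the flap's plane, 18 wide (along the hinge line), 9 thick. The point is 30 mm beyond the edge, 136 mm from the hinge axis. x runs from tab to hinge, y along the hinge line: pinched across y, the tab can turn between the fingers.
- tall_hinge (a point): Middle of the tall bin's hinge axis, on its far rim, 141 mm above the trolley top; does not move. x is level, from the bin's front to its back; y along the hinge line; z up. At flap angle a the tab's grip point lies 136*cos(a) mm towards -x and 136*sin(a) mm up from here. Shut, the tab is level and juts 47 mm out in front of the bin's front wall, with nothing under it.
- low_flap (a joint): Flap angle (rad) of the other bin, low and wide (124 wide x 110 deep x 90 mm high) and of the same make. 2.10 = open, as it starts and must stay; 0 = shut.

How it is judged:
By the outcome, as a careful person would: the job done as asked, in the order asked, and still so for the second after the job is handed in, with the robot touching nothing.
It also fails if it takes over 35 s, if anything falls off the work surface, if the arm or the gripper's body presses on something with over 40 N, if the wrist force passes 120 N, or if a joint passes its speed limit or range.

ROBOT

A 7-joint arm with a two-finger parallel gripper is mounted at the origin on a cart in front of the work surface, level with it; the furniture and walls round the work are solid. World frame = base frame: x ahead of the robot, y to its left, z up, the work surface at z = 0. Lengths are in m, angles in rad, forces in N, time in s.
With the tool pointing down it reaches from about 0.4 to 0.9 m from the base axis. Payload 5.5 kg.
Tool frame: the origin (TCP) lies midway between the tips of the shut fingers; the grasp point (between the pads) lies 19 mm behind it (manip.grip_depth is the distance from the TCP to the grasp point, in m); z points along the fingers, x is the direction in which the jaws open and shut, and the axes are right-handed (so a half turn about z gives the same grasp; the last joint's range is limited). The gripper opens to 92 mm and grips with 3 to 60 N. Pads are 19 mm wide; open, the fingers measure 130 mm over their backs; the gripper's body (75 mm by 190 mm) begins 47 mm behind the grasp point.
Start: joints at [1.474, 0.501, -0.427, 1.55, 0.221, 1.138, -0.21], TCP at [0.229, -0.608, 0.227] pointing down, gripper open.
Joint ranges: [-2.88, 2.88], [-0.31, 2.03], [-1.54, 1.56], [0.2, 2.42], [-1.41, 4.55], [0.19, 2.02], [-2.57, 2.57]. Speed limits (rad/s): [2.57, 2.57, 3.14, 3.14, 3.14, 3.14, 3.14].

INTERFACE

Orientations are given as a unit quaternion [x, y, z, w].
In Python, from bench import manip, effector, viewer gives the robot as it stands. Calls block until the motion is done:
- manip.move_pose(position, orientation): joint-space move of the TCP to a pose.
- manip.servo_line(position, ori=None, vel=0.15): straight line of the TCP; ori=None keeps the orientation; vel is the mean speed in m/s.
- manip.movej(angles): joint-space move.
- effector.open_jaws() and effector.close(f_grip=None): open the fingers fully, or close them until they stop; f_grip is the grip in N (None keeps the last).
- manip.sleep(seconds).
- manip.solve_ik(position, orientation): joint angles nearest the present ones, or None.
- viewer.get_image(name): name is "scene" or "side" or "wrist"; returns the picture (420x560x3 uint8, red, green, blue); there is no depth.
- viewer.get_calibration(name): a dict with "vfov" (degrees; the focal length in pixels is half the picture's height over the tangent of half this angle, whatever the lens; pixels are square), "cx", "cy" (the principal point, pixels), "eye" and "attitude" of the camera in the world. Camera axes: x right, y down, z forward; pixel columns grow to the right and rows downward; lengths in m; the calibration is good to about 2 mm. A picture is of the moment at which its call begins: read the wrist's pose just before it. get_calibration takes no time and is no camera call; for the wrist camera it gives the pose at the moment of the call.
A pose or a line that the arm cannot do raises manip.PlanningError and nothing moves.
- manip.hand_in(): hands the job in, once; it reports no verdict.
Readings, each from a call of its own:
- manip.current_clock(): time.
- manip.current_q(): joint angles.
- manip.current_joint_velocities(): joint speeds.
- manip.current_tau(): joint torques, N m.
- manip.current_tool_pos(): TCP position.
- manip.current_tcp_rot(): TCP orientation.
- manip.current_force(): force on the tool from outside, world axes, zero at the start.
- manip.current_wrist_torque(): the same for the moment, N m.
- manip.current_finger_gap(): finger opening in m.
Only numpy, scipy, OpenCV 4.12 (cv2) and the standard library are available. Lean on these libraries where they do the work, as an engineer would, in place of code of your own. Each camera call takes 0.05 s, during which the arm holds its last target. There are 200 camera calls.

## Working session

There is one attempt and no reset: what is moved stays moved. The work goes in short steps, each a Python script; the robot and the scene stay as the last script left them, time stands still between calls to the robot, and variables do not carry over. Pictures are saved under pics/ and viewed, about 8 in all and at most 12, crops included, and the job is handed in when it is done.

```bash
mkdir -p pics; ls
python3 - <<'E'
from bench import manip, effector, viewer
import cv2
for n in ["scene","side"]:
    im=viewer.get_image(n); cv2.imwrite(f"pics/{n}0.png",im[:,:,::-1]); print(n,viewer.get_calibration(n))
print(manip.current_clock(),manip.current_tool_pos(),manip.current_tcp_rot(),manip.grip_depth)
E
```

```text
pics
scene {'vfov': 57.576604593639935, 'cx': 279.9920734018878, 'cy': 208.9877745961887, 'eye': array([0.12933902, 0.55054978, 0.69565486]), 'attitude': array([-0.27444419,  0.85537741, -0.41829436,  0.13431201])}
side {'vfov': 49.342382599490904, 'cx': 280.7495291764566, 'cy': 205.5736383925316, 'eye': array([ 0.33026513, -0.63346282,  0.73341266]), 'attitude': array([ 0.90159247, -0.15524639,  0.06287494, -0.39884374])}
0.1 [ 0.22857696 -0.60781563  0.225792  ] [ 8.22216670e-01 -5.69173944e-01 -7.11727524e-04 -5.13202381e-04] 0.0188
```

View pics/scene0.png

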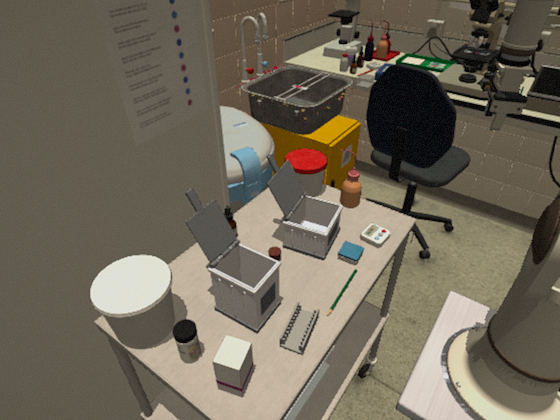

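View pics/side0.png

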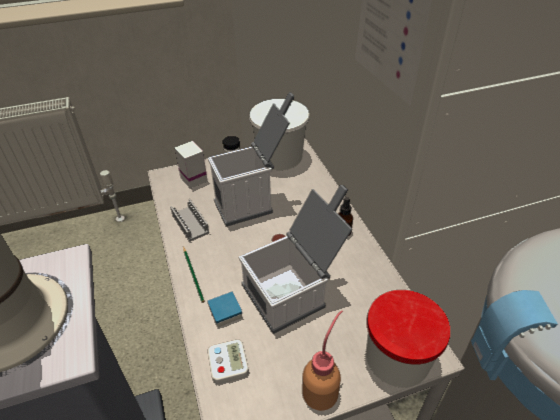

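The scene view shows the tall bin at about (245,285), with its tab near (195,198). The low bin is at (312,225). In the side view the tall bin is at (240,185) and its tab at (288,105). I'll zoom in for exact corners.

Run:
```python
import cv2,numpy as np
a=cv2.imread("pics/scene0.png")[180:335,170:290]; b=cv2.imread("pics/side0.png")[85:230,195:315]
a=cv2.resize(a,None,fx=3.33,fy=3.33,interpolation=cv2.INTER_CUBIC);b=cv2.resize(b,None,fx=3.33,fy=3.33,interpolation=cv2.INTER_CUBIC)
h=min(a.shape[0],b.shape[0]); 
c=np.zeros((520,800,3),np.uint8); c[:a.shape[0],:a.shape[1]]=a; c[:b.shape[0],400:400+b.shape[1]]=b[:,:400]
for o,(u0,v0) in ((0,(170,180)),(400,(195,85))):
    for k in range(0,120,20):
        x=int(o+k*3.33); cv2.line(c,(x,0),(x,520),(0,255,255) ,1); cv2.putText(c,str(u0+k),(x+1,10),0,.35,(0,255,0),1)
    for k in range(0,155,20):
        y=int(k*3.33); cv2.line(c,(o,y),(o+399,y),(0,255,255),1); cv2.putText(c,str(v0+k),(o+1,y+12),0,.35,(0,0,255),1)
cv2.imwrite("pics/crop0.png",c)
```

```text
(no output)
```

View pics/crop0.png

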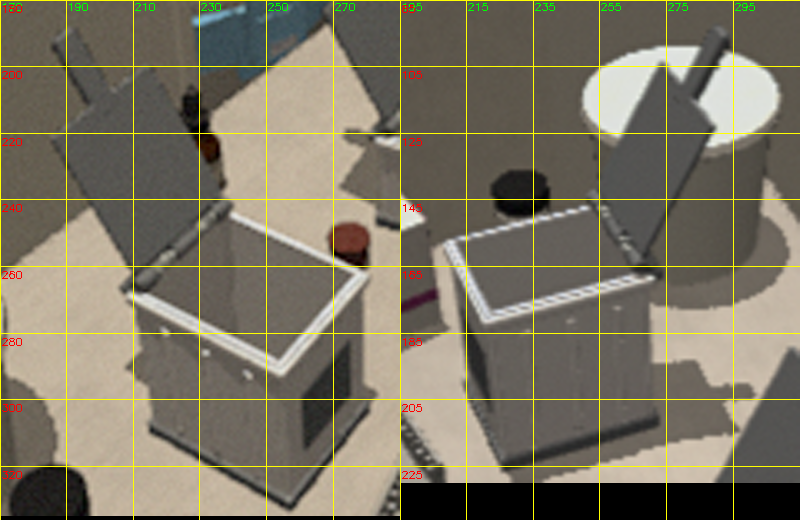

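Tall bin rim corners:

| View | Front edge | Hinge side | Tab tip |
|---|---|---|---|
| Scene | (254,292), (280,262) | (240,244), (209,267) | (189,190) |
| Side | (209,158), (221,181) | (272,168), (252,147) | (292,95) |

Now I'll fit the pose from rays.

```bash
cat > h.py <<'E'
from bench import manip, effector, viewer
import numpy as np, cv2
from scipy.spatial.transform import Rotation as R
def ray(n,p,cal=None):
    c=cal or viewer.get_calibration(n); f=210/np.tan(np.radians(c["vfov"]/2))
    d=R.from_quat(c["attitude"]).apply([(p[0]-c["cx"])/f,(p[1]-c["cy"])/f,1]); return np.array(c["eye"]),d/np.linalg.norm(d)
def plane(n,p,z):
    e,d=ray(n,p); return e+d*(z-e[2])/d[2]
def proj(n,X):
    c=viewer.get_calibration(n); f=210/np.tan(np.radians(c["vfov"]/2))
    q=R.from_quat(c["attitude"]).inv().apply(np.asarray(X)-c["eye"]); return np.array([c["cx"],c["cy"]])+f*q[:2]/q[2]
def tri(p,q):
    A=np.zeros((3,3));b=np.zeros(3);rs=[ray("scene",p),ray("side",q)]
    for e,d in rs: M=np.eye(3)-np.outer(d,d);A+=M;b+=M@e
    x=np.linalg.solve(A,b); return x,[round(float(np.linalg.norm((np.eye(3)-np.outer(d,d))@(x-e)))*1e3,1) for e,d in rs]
E
python3 - <<'E'
from h import *
np.set_printoptions(precision=4,suppress=True)
S=dict(A=(254.1,291.7),B=(279.9,261.7),C=(239.7,244.3),D=(209,267.1))
T=dict(A=(209.1,157.7),B=(221.4,181.1),C=(271.6,167.9),D=(252.1,147.2))
for k in S: print(k,plane("scene",S[k],.135),plane("side",T[k],.135),*tri(S[k],T[k]))
P=np.array([(plane("scene",S[k],.135)+plane("side",T[k],.135))[:2]/2 for k in "ABCD"])
print("sides",[np.linalg.norm(P[i]-P[i-1]) for i in range(4)])
# rigid fit: local x back, y = hinge line (left); A is +y (scene side)
L=np.array([(-.055,.044),(-.055,-.044),(.055,-.044),(.055,.044)])
c=P.mean(0);H=L.T@(P-c);U,_,V=np.linalg.svd(H);Rm=(U@V).T
print("center",c,"R",Rm,"yaw",np.arctan2(Rm[1,0],Rm[0,0]),"res mm",((L@Rm.T+c)-P)*1e3)
yaw=np.arctan2(Rm[1,0],Rm[0,0]);x=np.array([np.cos(yaw),np.sin(yaw),0])
tip,b=tri((189.2,190.5),(291.7,94.6)),tri((199.4,209.4),(284.2,112.6));print("tab",tip,b)
for off in (.055,.058): # hinge from centre
  h=np.r_[c,.141]+x*off
  for r in (.151,.106):
    X=h-x*r*np.cos(2.1)+np.array([0,0,r*np.sin(2.1)]);print(off,r,X,proj("scene",X),proj("side",X))
  print("hinge",h)
E
```

```text
A [0.4417 0.1974 0.135 ] [0.4443 0.1891 0.135 ] [0.4446 0.1946 0.1307] [0.5, 0.5]
B [0.4476 0.1062 0.135 ] [0.4503 0.1005 0.135 ] [0.4502 0.1037 0.132 ] [0.8, 0.8]
C [0.5473 0.1144 0.135 ] [0.5619 0.1071 0.135 ] [0.558  0.109  0.1299] [5.6, 5.6]
D [0.5542 0.2008 0.135 ] [0.5446 0.1947 0.135 ] [0.5497 0.2007 0.1336] [4.5, 4.5]
sides [np.float64(0.1065283708152661), np.float64(0.09004232810648781), np.float64(0.10595126725745901), np.float64(0.08715849333643692)]
center [0.499  0.1513] R [[ 0.9983 -0.059 ]
 [ 0.059   0.9983]] yaw 0.05906588611103588 res mm [[-1.4819 -1.261 ]
 [-2.264   0.7363]
 [ 1.851  -0.1605]
 [ 1.895   0.6852]]
tab (array([0.626 , 0.1594, 0.2691]), [0.3, 0.3]) (array([0.6081, 0.1578, 0.2307]), [1.4, 1.4])
0.055 0.151 [0.63   0.159  0.2713] [187.632  188.6783] [293.5063  93.5012]
0.055 0.106 [0.6073 0.1577 0.2325] [199.0983 208.315 ] [283.4194 112.4337]
hinge [0.5539 0.1545 0.141 ]
0.058 0.151 [0.633  0.1592 0.2713] [186.4832 188.2082] [294.8444  93.2108]
0.058 0.106 [0.6103 0.1579 0.2325] [197.9521 207.821 ] [284.7386 112.1328]
hinge [0.5569 0.1547 0.141 ]
```

The fit is consistent: hinge about (0.551, 0.1545, 0.141) and yaw 0.059. I'll check IK along the arc, then lift, swing over and look with the wrist camera.

```bash
cat >> h.py <<'E'
yaw=.059; hx=np.array([np.cos(yaw),np.sin(yaw),0]); hy=np.array([-np.sin(yaw),np.cos(yaw),0]); Z=np.array([0,0,1.])
hinge=np.array([.551,.1545,.141])
def grip(a,r=.136): return hinge-hx*r*np.cos(a)+Z*r*np.sin(a)
def quat(s=1): x=s*hy; z=-Z; return R.from_matrix(np.c_[x,np.cross(z,x),z]).as_quat()
def tcp(a): return grip(a)-Z*manip.grip_depth
E
python3 - <<'E'
from h import *
np.set_printoptions(precision=3,suppress=True)
print("cur R",R.from_quat(manip.current_tcp_rot()).as_matrix())
for s in (1,-1):
  for p in [tcp(a) for a in (2.1,1.6,1,.5,0)]+[tcp(2.1)+[0,0,.1],np.array([.45,.15,.4])]:
    print(s,p,manip.solve_ik(p,quat(s)))
print(manip.solve_ik(np.array(manip.current_tool_pos())+[0,0,.18],manip.current_tcp_rot()))
E
```

```text
cur R [[ 0.352 -0.936 -0.001]
 [-0.936 -0.352  0.002]
 [-0.002 -0.    -1.   ]]
1 [0.62  0.159 0.24 ] [ 0.499  0.811 -1.303  1.549  0.79   1.393  0.761]
1 [0.555 0.155 0.258] [ 0.576  0.648 -1.298  1.691  0.646  1.311  0.782]
1 [0.478 0.15  0.237] [ 0.659  0.483 -1.29   1.891  0.508  1.158  0.813]
1 [0.432 0.147 0.187] [ 0.674  0.461 -1.287  2.041  0.522  1.028  0.758]
1 [0.415 0.146 0.122] [ 0.64   0.614 -1.295  2.132  0.739  0.967  0.555]
1 [0.62  0.159 0.34 ] [ 0.488  0.693 -1.301  1.42   0.665  1.518  0.851]
1 [0.45 0.15 0.4 ] [ 0.83   0.148 -1.315  1.709  0.145  1.397  1.122]
-1 [0.62  0.159 0.24 ] [ 0.451  0.722 -1.165  1.55   0.677  1.323 -2.306]
-1 [0.555 0.155 0.258] [ 0.559  0.618 -1.255  1.691  0.611  1.29  -2.333]
-1 [0.478 0.15  0.237] [ 0.43   0.31  -0.93   1.896  0.283  1.073 -2.126]
-1 [0.432 0.147 0.187] [ 0.398  0.277 -0.893  2.047  0.268  0.936 -2.148]
-1 [0.415 0.146 0.122] [ 0.275  0.343 -0.774  2.14   0.34   0.781 -2.226]
-1 [0.62  0.159 0.34 ] [ 0.465  0.651 -1.227  1.42   0.609  1.488 -2.253]
-1 [0.45 0.15 0.4 ] [-0.176  0.029 -0.207  1.731  0.006  1.382 -1.896]
[ 1.479  0.4   -0.452  1.296  0.171  1.486 -0.167]
```

Run:
```python
from h import *
np.set_printoptions(precision=3,suppress=True)
manip.servo_line(np.array(manip.current_tool_pos())+[0,0,.18],vel=.25)
manip.movej([-.176,.029,-.207,1.731,.006,1.382,1.246])
print(manip.current_clock(),manip.current_tool_pos(),R.from_quat(manip.current_tcp_rot()).as_matrix())
for p in [tcp(a) for a in (2.1,1.6,1,.5,0)]: print(p,manip.solve_ik(p,quat(1)))
manip.move_pose(tcp(2.1)+[0,0,.10]-.04*hx,quat(1))
print(manip.current_clock(),manip.current_q())
print(viewer.get_calibration("wrist"), "tab mid px",proj("wrist",grip(2.1)),proj("wrist",grip(2.1,.151)),proj("wrist",grip(2.1,.106)),proj("wrist",hinge))
cv2.imwrite("pics/w1.png",viewer.get_image("wrist")[:,:,::-1])
```

```text
3.75 [0.451 0.149 0.4  ] [[-0.057  0.998  0.   ]
 [ 0.998  0.057 -0.   ]
 [-0.     0.    -1.   ]]
[0.62  0.159 0.24 ] [-0.166  0.443 -0.172  1.572  0.081  1.134  1.274]
[0.555 0.155 0.258] [-0.17   0.314 -0.184  1.714  0.063  1.12   1.257]
[0.478 0.15  0.237] [-0.179  0.2   -0.203  1.914  0.047  1.032  1.228]
[0.432 0.147 0.187] [-0.19   0.182 -0.218  2.064  0.05   0.901  1.194]
[0.415 0.146 0.122] [-0.201  0.259 -0.224  2.154  0.085  0.736  1.149]
4.375 [-0.165  0.302 -0.182  1.545  0.055  1.301  1.275]
{'vfov': 65.59003085502647, 'cx': 276.553608756307, 'cy': 214.96027471644427, 'eye': array([0.507, 0.152, 0.498]), 'attitude': array([0.68 , 0.721, 0.096, 0.091])} tab mid px [276.604 271.831] [276.598 288.164] [276.615 242.816] [276.642 167.713]
```

View pics/w1.png

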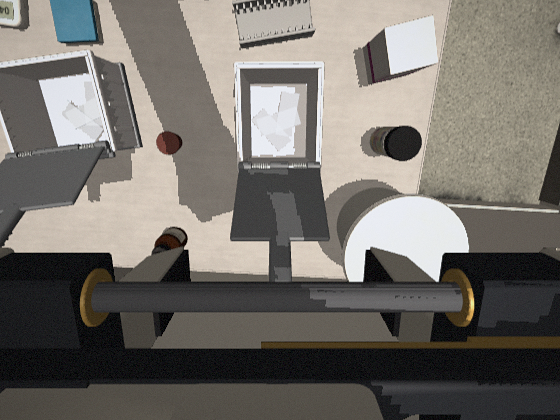

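The wrist view shows the tab centred near column 281 at row 262, the plate edge at row 241 (231–328) and the hinge at row 165. The predictions were 276.6, 242.8 and 167.7, so the hinge moves about +2.5 mm in y and −1.5 mm in x. The path down is clear, so I'll grasp.

```bash
sed -i 's/hinge=np.array.*/hinge=np.array([.5495,.157,.141])/' h.py
python3 - <<'E'
from h import *
np.set_printoptions(precision=3,suppress=True)
manip.servo_line(tcp(2.1)+[0,0,.09],ori=quat(1),vel=.1)
manip.servo_line(tcp(2.1),vel=.1); print(manip.current_force())
effector.close(15)
print(manip.current_clock(),manip.current_finger_gap(),manip.current_force(),manip.current_tool_pos(),tcp(2.1))
cv2.imwrite("pics/w2.png",viewer.get_image("wrist")[:,:,::-1])
cv2.imwrite("pics/s2.png",cv2.resize(viewer.get_image("side")[60:240,160:360,::-1],None,fx=3,fy=3))
E
```

```text
[0.135 0.05  0.207]
7.1583 0.01796582188899008 [-0.616 -0.283  0.043] [0.618 0.161 0.24 ] [0.618 0.161 0.24 ]
```

View pics/s2.png

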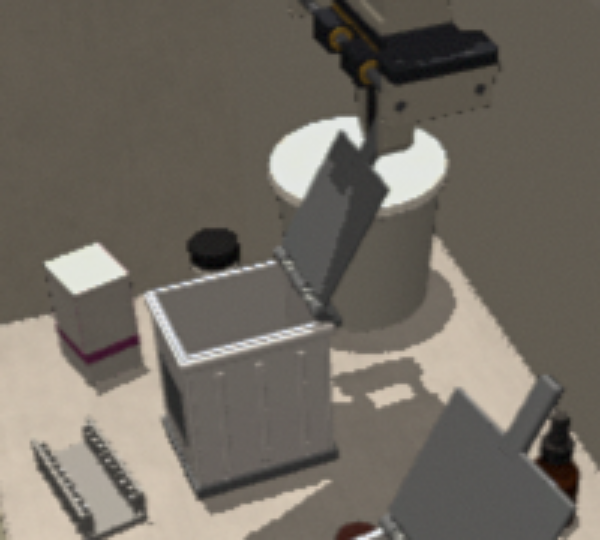

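The fingers hold the tab: the gap is 18.0 mm, which matches its width, and side forces are under 1 N. Next I'll ease it along the arc while watching force and gap.

Run:
```python
from h import *
np.set_printoptions(precision=2,suppress=True)
for a in np.linspace(2.1,0,15)[1:]:
    manip.servo_line(tcp(a),vel=.03 if a<.5 else .045)
    f=np.array(manip.current_force()); print(round(a,2),round(manip.current_clock(),2),f,round(manip.current_finger_gap()*1e3,2))
    if np.linalg.norm(f)>20: print("STOP");break
cv2.imwrite("pics/s3.png",cv2.resize(viewer.get_image("side")[60:240,160:360,::-1],None,fx=3,fy=3))
```

```text
1.95 7.86 [-1.43 -2.42  0.03] 17.68
1.8 8.46 [-1.43 -4.8  -2.22] 17.9
1.65 9.06 [ 0.82 -5.11 -2.22] 17.68
1.5 9.66 [ 0.32 -4.73 -1.3 ] 17.99
1.35 10.26 [ 0.7  -5.16 -0.43] 17.69
1.2 10.86 [ 0.27 -5.61  0.12] 17.61
1.05 11.46 [-0.95 -6.69  0.58] 17.56
0.9 12.06 [-0.29 -6.37  1.  ] 18.0
0.75 12.66 [-0.66 -5.57 -0.44] 17.87
0.6 13.26 [-0.17 -5.65 -0.33] 17.76
0.45 14.09 [ 0.27 -6.1   1.17] 17.6
0.3 14.93 [-1.13 -5.5   1.22] 17.98
0.15 15.76 [-1.5  -7.08 -0.63] 17.84
0.0 16.59 [-1.51 -6.77 -0.23] 17.67
```

View pics/s3.png

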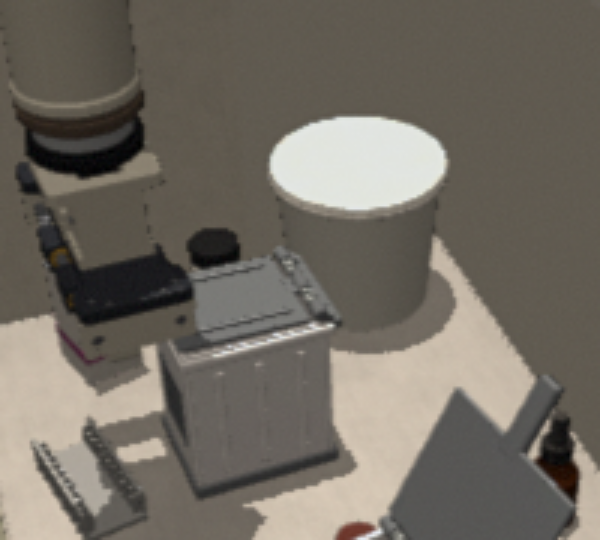

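The flap is down and looks nearly shut. I'll press down in 1 mm steps until the rim pushes back, so I know it's fully shut before letting go.

Run:
```python
from h import *
np.set_printoptions(precision=2,suppress=True)
for i in range(8):
    manip.servo_line(np.array(tcp(0))-Z*.001*(i+1),vel=.01)
    f=np.array(manip.current_force()); print(i+1,round(manip.current_clock(),2),f,np.array(manip.current_tool_pos())*1e3)
    if f[2]>6: break
cv2.imwrite("pics/s4.png",cv2.resize(viewer.get_image("side")[100:240,190:330,::-1],None,fx=4,fy=4,interpolation=cv2.INTER_CUBIC))
```

```text
1 16.89 [-2.36 -7.    0.31] [412.5  148.53 121.07]
2 17.14 [-2.19 -5.73 -0.23] [412.5  148.53 120.08]
3 17.39 [-0.36 -6.11  0.67] [412.48 148.53 119.07]
4 17.64 [-1.24 -6.73  1.15] [412.52 148.54 118.13]
5 17.89 [-1.86 -6.43  2.61] [412.52 148.51 117.21]
6 18.14 [-2.02 -6.93  2.43] [412.54 148.52 116.29]
7 18.39 [-2.37 -7.11  3.94] [412.59 148.55 115.42]
8 18.64 [-3.68 -7.75  5.64] [412.66 148.54 114.54]
```

View pics/s4.png

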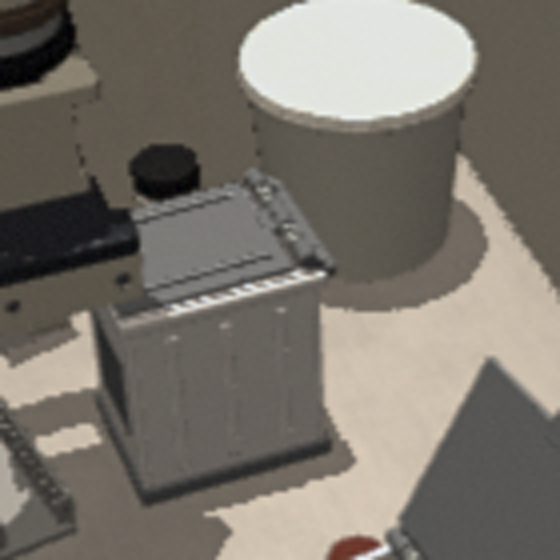

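Contact force rises steadily from about 4 mm below nominal and reaches 5.6 N, so the flap is pressed on the rim. Before opening I'll check that the white box is clear of the fingers.

Run:
```python
from h import *
np.set_printoptions(precision=3,suppress=True)
print(tri((235,353),(190,151)))
```

```text
(array([0.413, 0.294, 0.088]), [3.0, 3.0])
```

Run:
```python
from h import *
np.set_printoptions(precision=2,suppress=True)
manip.servo_line(np.array(tcp(0))-Z*.006,vel=.02); print(manip.current_force())
effector.open_jaws(); print(manip.current_clock(),manip.current_finger_gap(),manip.current_force())
manip.servo_line(np.array(tcp(0))+Z*.15-hx*.0,vel=.12)
manip.sleep(.3); print(manip.current_clock(),manip.current_force())
a=viewer.get_image("side")[80:300,180:380,::-1];b=viewer.get_image("scene")[150:370,150:350,::-1]
cv2.imwrite("pics/s5.png",cv2.resize(np.hstack([a,b]),None,fx=2,fy=2,interpolation=cv2.INTER_CUBIC))
```

```text
[-1.61 -7.    2.03]
20.1833 0.09179116487741727 [-0.09 -0.34  0.13]
21.9333 [ 0.18 -0.39 -0.38]
```

View pics/s5.png

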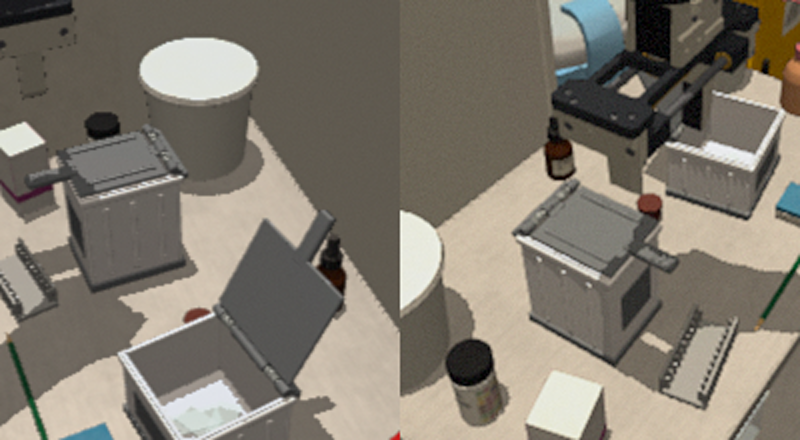

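The tall flap lies level on its rim in both views, with the tab free. The low flap still stands open, and the gripper is well above everything with no contact force. I'm handing in.

```bash
python3 -c "
from bench import manip
print(manip.hand_in(), manip.current_clock())"
```

```text
the job is handed in; nothing more can be done
the job is handed in; nothing more can be done
```

The tall bin's flap is shut, and I handed the job in at about 22 s of the 35 s allowed. I gripped its tab at 15 N and eased it down the full arc. I then pressed to about 5.6 N against the rim to seat it, released it and backed off straight up.

**Last checks:**
- **Tall flap:** it lies level on the rim in both the side and scene views.
- **Low flap:** it still stands open in the side view; the gripper hid it in the scene view.
- **Contact:** the force reading was near zero after release, so the robot is touching nothing.

**Disagreements:**
- **Position estimate:** the first two-camera fit was about 2.5 mm off in y, which I corrected by eye from the wrist picture before gripping.
- **Sideways load:** while swinging the flap there was a steady load of about 5–7 N along the hinge line, from a small remaining misalignment. It peaked at 7.8 N during the final press, well under the force limits.
- **Shut height:** contact came about 4 mm below the height I had calculated for shut, so I judged "fully shut" from the force and the pictures.
- **Clock:** the final clock reading returned only the handed-in message, so the 22 s comes from the reading just before.

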